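# Close the craft jars with their own wooden lids

## Task

The craft hour is over: close the four open glass jars, each with its own wooden knob lid, the one whose disc is just as wide as the jar, setting it in gently, without dropping it, so that it sits flat on the rim. Leave the jars standing where they are, and leave alone the dark round hand stamp, which is not a lid.

Things in the scene. Friction and masses are not known exactly. Their poses are not given: they have to be found in the camera images.
- lid_50: smallest of four loose light-wood knob lids, standing plug down, 50 mm across, 48 mm tall. Origin: centre of the plug's underside, z up. Plug 0 to 14 mm above it, tapered (24 mm diameter at the bottom, 38 mm at the top); flat disc, 50 mm diameter, 14 to 24 mm; round knob, 22 mm diameter, 24 to 48 mm (straight-sided to 43 mm), the grip from above. About 30 g.
- lid_64: second smallest of four loose light-wood knob lids, standing plug down, 64 mm across, 48 mm tall. Origin: centre of the plug's underside, z up. Plug 0 to 14 mm above it, tapered (38 mm diameter at the bottom, 52 mm at the top); flat disc, 64 mm diameter, 14 to 24 mm; round knob, 22 mm diameter, 24 to 48 mm (straight-sided to 43 mm), the grip from above. About 45 g.
- lid_78: second largest of four loose light-wood knob lids, standing plug down, 78 mm across, 48 mm tall. Origin: centre of the plug's underside, z up. Plug 0 to 14 mm above it, tapered (52 mm diameter at the bottom, 66 mm at the top); flat disc, 78 mm diameter, 14 to 24 mm; round knob, 22 mm diameter, 24 to 48 mm (straight-sided to 43 mm), the grip from above. About 70 g.
- lid_92: largest of four loose light-wood knob lids, standing plug down, 92 mm across, 48 mm tall. Origin: centre of the plug's underside, z up. Plug 0 to 14 mm above it, tapered (66 mm diameter at the bottom, 80 mm at the top); flat disc, 92 mm diameter, 14 to 24 mm; round knob, 22 mm diameter, 24 to 48 mm (straight-sided to 43 mm), the grip from above. About 100 g.
- jar_50: smallest of four open, straight round glass jars, loose on the desk, partly filled with craft bits: 50 mm outer diameter, 60 mm tall, mouth 42 mm. Origin: centre of its underside, z up. With its own 50 mm lid home, the disc lies flat on the rim, the lid's origin 46 mm above the jar's, on its axis. A larger lid stays propped on its plug, a smaller one falls in. About 180 g.
- jar_64: second smallest of four open, straight round glass jars, loose on the desk, partly filled with craft bits: 64 mm outer diameter, 68 mm tall, mouth 56 mm. Origin: centre of its underside, z up. With its own 64 mm lid home, the disc lies flat on the rim, the lid's origin 54 mm above the jar's, on its axis. A larger lid stays propped on its plug, a smaller one falls in. About 260 g.
- jar_78: second largest of four open, straight round glass jars, loose on the desk, partly filled with craft bits: 78 mm outer diameter, 76 mm tall, mouth 70 mm. Origin: centre of its underside, z up. With its own 78 mm lid home, the disc lies flat on the rim, the lid's origin 62 mm above the jar's, on its axis. A larger lid stays propped on its plug, a smaller one falls in. About 360 g.
- jar_92: largest of four open, straight round glass jars, loose on the desk, partly filled with craft bits: 92 mm outer diameter, 84 mm tall, mouth 84 mm. Origin: centre of its underside, z up. With its own 92 mm lid home, the disc lies flat on the rim, the lid's origin 70 mm above the jar's, on its axis. A larger lid stays propped on its plug, a smaller one falls in. About 500 g.
- round_stamp: a dark-wood round hand stamp standing upright on its rubber: 44 mm base diameter, narrow neck, bulb handle 28 mm in diameter, 72 mm tall overall. Not a lid. Origin: centre of its underside.
Not all that is in view belongs to the job. What is shaped like the lid_50 but green is not meant.

How it is judged:
By the outcome, as a careful person would: the job done as asked, in the order asked, and still so for the second after the job is handed in, with the robot touching nothing.
It also fails if it takes over 96 s, if anything falls off the work surface, if the arm or the gripper's body presses on something with over 40 N, if the wrist force passes 120 N, or if a joint passes its speed limit or range.

## Robot

A 6-joint arm with a two-finger parallel gripper is mounted at the origin on the work surface. World frame = base frame: x ahead of the robot, y to its left, z up, the work surface at z = 0. Lengths are in m, angles in rad, forces in N, time in s.
With the tool pointing down it reaches from about 0.3 to 0.95 m from the base axis. Payload 3.1 kg.
Tool frame: the origin (TCP) lies on the mounting face of the last link; the fingertips stand 173 mm ahead of it and the grasp point (between the pads) lies 155 mm ahead of it (arm.tips_ahead is the distance from the TCP to the fingertips, in m); z points along the fingers, x is the direction in which the jaws open and shut, and the axes are right-handed (so a half turn about z gives the same grasp; the last joint's range is limited). The gripper opens to 85 mm and grips with 20 to 120 N. Pads are 22 mm wide; open, the fingers measure 114 mm over their backs; the gripper's body (76 mm by 85 mm) begins 54 mm behind the grasp point. The pads swing forward as they close: fully open they stand 13 mm farther back than shut.
Start: joints at [-1.393, 0.308, 1.634, -0, 1.2, -0.07], TCP at [0.153, -0.606, 0.405] pointing down, gripper open.
Joint ranges: [-3.06, 3.06], [-0.79, 1.96], [0.05, 2.63], [-1.19, 4.34], [0.05, 2.64], [-2.94, 2.94]. Speed limits (rad/s): [2.79, 2.79, 3.14, 3.14, 3.14, 3.14].

## Interface

Orientations are given as a unit quaternion [w, x, y, z].
In Python, from cell import arm gives the robot as it stands.
- The arm moves only by the shell command python3 -m inch 'ROWS' [FORCE]. ROWS is JSON, a list of rows, each a list of 5 numbers: the finger opening in mm, from 0 to 85.4, then the shift along the world's x, y, z in mm, then the turn about the world's z in rad. In form: [[hand, dx, dy, dz, spin], ...]. A call has 1 to 8 rows; each row is the pose to reach, as a shift and turn from the pose commanded when the call began; what a row does not reach only later rows make up. A row lasts 1/12 s, in which the tool goes at most 41.7 mm and 7.16 degrees, less where a joint would pass 70% of its speed; a pose out of reach is approached as far as the arm can. A call with a gripper value outside its range is refused whole. The fingers move at their own pace and stop on an object; FORCE is the grip in N (left out, the last holds). Time passes only in rows, so rows that repeat a pose let the fingers close. It gives the time, the measured TCP pose, the force and the opening at its end, in the units of the state.
- arm.read_state(): the state, without advancing time (a new reading comes with each control period).
- arm.read_camera(name): name is "scene" or "top"; returns the picture (480x640x3 uint8, blue, green, red); there is no depth.
- arm.camera_model(name): a dict with "K" (3x3 intrinsics, pixels), "cam_to_world" (4x4, takes a point from camera to world coordinates). Camera axes: x right, y down, z forward; pixel columns grow to the right and rows downward; lengths in m; the calibration is good to about 2 mm. A picture is of the moment at which its call begins. camera_model takes no time and is no camera call.
- arm.close_job(): hands the job in, once; it reports no verdict.
Trained networks look in the newest picture that a camera, given by its name, has taken for a name from the list of things; names that differ only in an ending like _2 or _b are one class to them, and where a whole thing is asked for, a point or a joint stands for the part that bears it (a point fixed in the world has none). Each returns a list of dicts, best first, with "confidence" (0 to 1); they miss things now and then, are a little off and sometimes report something else, mostly with a low value. They report only what shows in the picture. A call takes as long as a camera call. They do not tell look-alikes from the thing itself.
- arm.recognise(camera, query): "point" ([x, y, z] in m, in the coordinates of the camera as it stood for that picture, good to about 4 mm: the middle of the surface that is visible of it).
- arm.landmark_of(camera, query): "point" ([x, y, z] in m, in the coordinates of the camera as it stood for that picture, good to about 4 mm: a listed point, or the origin of a listed thing).
The state is a dict: "clock": time; "joints": joint angles; "qd": joint speeds; "joint_torque": joint torques, N m; "tool_pos": TCP position; "ee_rot": TCP orientation; "ft_force": force on the tool from outside, world axes, zero at the start; "moment": the same for the moment, N m; "gripper_width": finger opening in m.
Only numpy, scipy, OpenCV 4.12 (cv2) and the standard library are available. Lean on these libraries where they do the work, as an engineer would, in place of code of your own. Each camera call takes 0.05 s, during which the arm holds its last target.

## Working session

There is one attempt and no reset: what is moved stays moved. The work goes in short steps, Python scripts to look and compute and a shell command to move; the robot and the scene stay as the last step left them, time stands still between calls to the robot, and variables do not carry over. Pictures are saved under pics/ and viewed, and the job is handed in when it is done.

```bash
ls; mkdir -p pics; python3 - <<'E'
from cell import arm
import cv2
for n in("scene","top"):
    cv2.imwrite(f"pics/{n}0.png",arm.read_camera(n)); m=arm.camera_model(n); print(n,m["K"],m["cam_to_world"])
print(arm.read_state())
E
```

```text
pics
scene [[442.99721428   0.         321.68445998]
 [  0.         442.99721428 236.35221874]
 [  0.           0.           1.        ]] [[-0.3638663   0.58531838 -0.7245714   1.18845182]
 [ 0.93141639  0.22191938 -0.2884706   0.31910979]
 [-0.00805071 -0.77984241 -0.62592412  0.63856007]
 [ 0.          0.          0.          1.        ]]
top [[438.89271826   0.         318.22546148]
 [  0.         438.89271826 245.4870185 ]
 [  0.           0.           1.        ]] [[ 0.0122904  -0.98077646  0.19474721  0.32821474]
 [-0.99966448 -0.00761087  0.02475885  0.02085992]
 [-0.0228007  -0.19498616 -0.98054093  0.97124536]
 [ 0.          0.          0.          1.        ]]
{'clock': 0.1, 'joints': array([-1.39270284e+00,  3.08921545e-01,  1.63504462e+00,  2.50372345e-05,
        1.19972046e+00, -6.97040099e-02]), 'qd': array([ 9.30335785e-04, -1.99735468e-03, -3.75701272e-03, -4.28330950e-04,
       -3.39496415e-04,  9.34021586e-05]), 'joint_torque': array([-8.77385482e-04, -4.16407192e+01, -2.77645147e+01, -1.16268948e-04,
        4.03733662e-03, -1.15273508e-05]), 'tool_pos': array([ 0.15320003, -0.60553992,  0.40356627]), 'ee_rot': array([-7.07822024e-04,  7.89068798e-01, -6.14303945e-01, -7.71558717e-04]), 'ft_force': array([ 0.59796893,  0.13518177, -0.22989747]), 'moment': array([-0.00508348,  0.0387987 , -0.01109991]), 'gripper_width': 0.0851881732112179}
```

View pics/scene0.png

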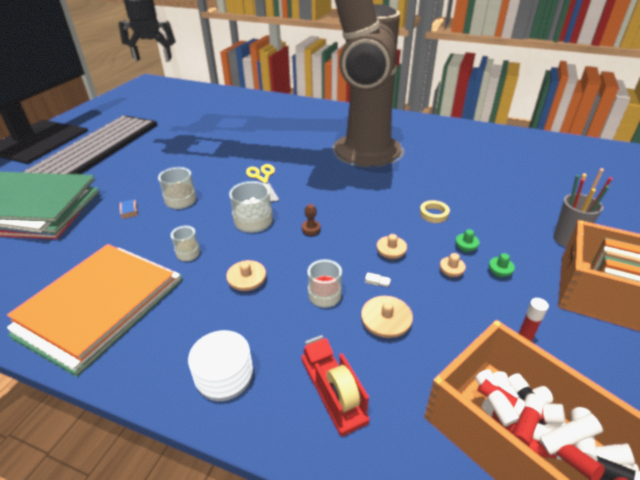

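View pics/top0.png

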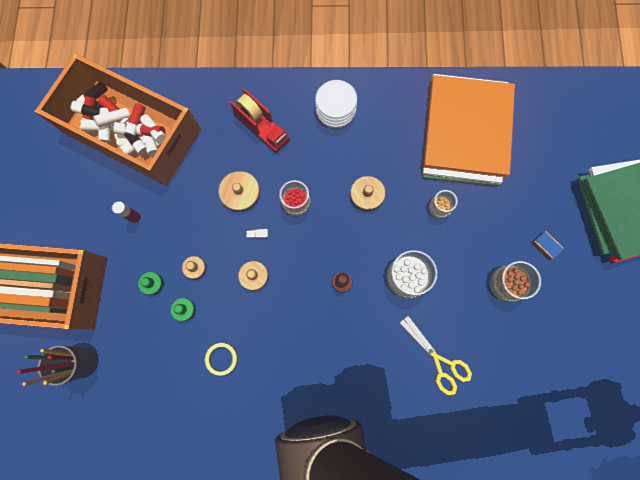

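The top view shows wood lids at about (239,190), (368,193), (253,276) and (193,267), and jars at (295,197), (443,203), (412,274) and (515,282). The stamp is at (342,282), and there are green look-alikes at (150,283) and (182,310).

```bash
cat >h.py <<'E'
from cell import arm
import numpy as np,cv2
M={n:arm.camera_model(n) for n in("scene","top")}
def proj(n,p):
    m=M[n];T=np.linalg.inv(m["cam_to_world"]);q=T[:3,:3]@np.asarray(p,float)+T[:3,3];u=m["K"]@q;return u[:2]/u[2]
def ray(n,uv):
    m=M[n];d=np.linalg.inv(m["K"])@[uv[0],uv[1],1];C=np.array(m["cam_to_world"]);return C[:3,3],C[:3,:3]@d
def onz(n,uv,z):
    o,d=ray(n,uv);return o+d*(z-o[2])/d[2]
def tri(a,b):
    (o1,d1),(o2,d2)=ray("scene",a),ray("top",b)
    d1=d1/np.linalg.norm(d1);d2=d2/np.linalg.norm(d2)
    s=np.linalg.lstsq(np.c_[d1,-d2],o2-o1,rcond=None)[0]
    p,q=o1+s[0]*d1,o2+s[1]*d2
    return (p+q)/2,np.linalg.norm(p-q)
E
python3 - <<'E'
from h import *
for k in("jar","lid"):
  for s in (50,64,78,92):
    for n in("top","scene"):
        C=np.array(M[n]["cam_to_world"])
        for r in arm.landmark_of(n,f"{k}_{s}")[:3]:
            p=C[:3,:3]@r["point"]+C[:3,3]; print(k,s,n,round(r["confidence"],2),(p*1000).round(),proj(n,p).round())
for n,c in(("top",(130,150,560,330)),("scene",(150,160,530,345))):
    im=cv2.imread(f"pics/{n}0.png")[c[1]:c[3],c[0]:c[2]]
    cv2.imwrite(f"pics/{n}0c.png",cv2.resize(im,None,fx=800/(c[2]-c[0]),fy=800/(c[2]-c[0]),interpolation=2))
E
```

```text
jar 50 top 0.78 [619.  96.   2.] [297. 203.]
jar 50 top 0.7 [ 611. -225.    0.] [437. 208.]
jar 50 top 0.55 [ 442. -370.   -1.] [507. 282.]
jar 50 scene 0.97 [620.  97.   6.] [324. 293.]
jar 50 scene 0.9 [ 439. -370.   -2.] [181. 201.]
jar 50 scene 0.82 [ 447. -155.    0.] [253. 219.]
jar 64 top 0.78 [619.  96.   2.] [297. 203.]
jar 64 top 0.7 [ 611. -225.    0.] [437. 208.]
jar 64 top 0.55 [ 442. -370.   -1.] [507. 282.]
jar 64 scene 0.97 [620.  97.   6.] [324. 293.]
jar 64 scene 0.9 [ 439. -370.   -2.] [181. 201.]
jar 64 scene 0.82 [ 447. -155.    0.] [253. 219.]
jar 78 top 0.78 [619.  96.   2.] [297. 203.]
jar 78 top 0.7 [ 611. -225.    0.] [437. 208.]
jar 78 top 0.55 [ 442. -370.   -1.] [507. 282.]
jar 78 scene 0.97 [620.  97.   6.] [324. 293.]
jar 78 scene 0.9 [ 439. -370.   -2.] [181. 201.]
jar 78 scene 0.82 [ 447. -155.    0.] [253. 219.]
jar 92 top 0.78 [619.  96.   2.] [297. 203.]
jar 92 top 0.7 [ 611. -225.    0.] [437. 208.]
jar 92 top 0.55 [ 442. -370.   -1.] [507. 282.]
jar 92 scene 0.97 [620.  97.   6.] [324. 293.]
jar 92 scene 0.9 [ 439. -370.   -2.] [181. 201.]
jar 92
[... 447 characters left out ...]
. 267.]
lid 64 scene 0.94 [429. 414.  -2.] [499. 273.]
lid 64 scene 0.72 [644. 228.  -2.] [385. 323.]
lid 64 scene 0.65 [445. 183.  -4.] [389. 253.]
lid 78 top 0.94 [639. -66.  -3.] [367. 196.]
lid 78 top 0.74 [641. 228.   0.] [240. 194.]
lid 78 top 0.61 [469. 322.  -2.] [195. 267.]
lid 78 scene 0.94 [429. 414.  -2.] [499. 273.]
lid 78 scene 0.72 [644. 228.  -2.] [385. 323.]
lid 78 scene 0.65 [445. 183.  -4.] [389. 253.]
lid 92 top 0.94 [639. -66.  -3.] [367. 196.]
lid 92 top 0.74 [641. 228.   0.] [240. 194.]
lid 92 top 0.61 [469. 322.  -2.] [195. 267.]
lid 92 scene 0.94 [429. 414.  -2.] [499. 273.]
lid 92 scene 0.72 [644. 228.  -2.] [385. 323.]
lid 92 scene 0.65 [445. 183.  -4.] [389. 253.]
```

View pics/top0c.png

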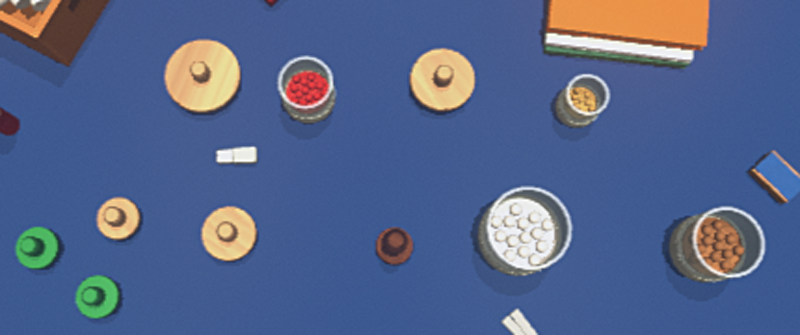

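View pics/scene0c.png

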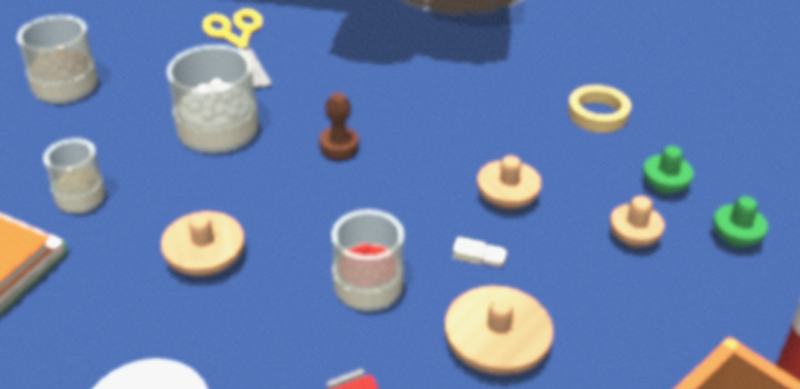

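```bash
cat >>h.py <<'E'
from scipy.optimize import least_squares
a=np.linspace(0,2*np.pi,48,endpoint=False)
def circ(p,r,z): return np.c_[p[0]+r*np.cos(a),p[1]+r*np.sin(a),np.full(48,p[2]+z)]
def pts(kind,s,p):
    r=s/2000
    if kind=="lid": return np.r_[circ(p,r,.014),circ(p,r,.024),circ(p,.011,.043),circ(p,.008,.048)]
    h={50:.06,64:.068,78:.076,92:.084}[s]
    return np.r_[circ(p,r,0),circ(p,r,h)]
def hull(n,P): return cv2.convexHull(np.array([proj(n,q) for q in P],np.float32))
def hm(h):
    m=cv2.moments(h);return np.array([m["m10"]/m["m00"],m["m01"]/m["m00"]]),m["m00"]
def seg(im,uv):
    hsv=cv2.cvtColor(im,cv2.COLOR_BGR2HSV);H,S,V=cv2.split(hsv)
    blue=((H>100)&(H<130)&(S>110))
    m=(~blue).astype(np.uint8)*255
    n,l,st,ce=cv2.connectedComponentsWithStats(m,connectivity=4)
    k=l[max(0,int(uv[1])-8):int(uv[1])+9,int(uv[0])-8:int(uv[0])+9];k=np.bincount(k[k>0].ravel()).argmax()
    mm=(l==k).astype(np.uint8)
    mm=cv2.morphologyEx(cv2.copyMakeBorder(mm,0,0,0,0,0),cv2.MORPH_OPEN,np.ones((3,3),np.uint8))
    c=max(cv2.findContours(mm,cv2.RETR_EXTERNAL,cv2.CHAIN_APPROX_NONE)[0],key=cv2.contourArea)
    return cv2.convexHull(c).astype(np.float32)
def fit(kind,s,guess,ims):
    H={n:seg(ims[n],proj(n,[guess[0],guess[1],.03])) for n in ims}
    mom={n:hm(H[n]) for n in ims}
    out={}
    for ns in (["top"],["scene"],["top","scene"]):
        z=len(ns)==2
        f=lambda p:np.concatenate([hm(hull(n,pts(kind,s,[p[0],p[1],p[2] if z else 0])))[0]-mom[n][0] for n in ns])
        x=least_squares(f,list(guess)+([0.] if z else []),x_scale=.01,diff_step=1e-3);out["+".join(ns)]=(x.x*1000).round(1)
        if z: print("res px",x.fun.round(1))
    p=[*(out["top+scene"][:2]/1000),0]
    for n in ims: print(n,"area ratio meas/model",round(mom[n][1]/hm(hull(n,pts(kind,s,p)))[1],3),end=" ")
    print(kind,s,out);return H
E
cat >fitall.py <<'E'
from h import *
G={"lid":{92:(.641,.228),78:(.639,-.066),64:(.445,.183),50:(.469,.322)},"jar":{92:(.447,-.155),78:(.44,-.37),64:(.619,.096),50:(.611,-.225)}}
E
python3 - <<'E'
from fitall import *
ims={n:cv2.imread(f"pics/{n}0.png") for n in("top","scene")}
for k in G:
  for s in G[k]:
    H=fit(k,s,G[k][s],ims)
    for n in ims: cv2.polylines(ims[n],[H[n].astype(np.int32)],True,(255,0,255),1)
cv2.imwrite("pics/segt.png",ims["top"]);cv2.imwrite("pics/segs.png",ims["scene"])
E
```

```text
res px [ 0.1 -0.   0.1 -0. ]
top area ratio meas/model 1.024 scene area ratio meas/model 1.08 lid 92 {'top': array([643.8, 228. ]), 'scene': array([644.6, 227.8]), 'top+scene': array([ 6.441e+02,  2.279e+02, -6.000e-01])}
res px [ 0. -0.  0.  0.]
top area ratio meas/model 1.006 scene area ratio meas/model 1.128 lid 78 {'top': array([640.4, -64.4]), 'scene': array([641.1, -64.2]), 'top+scene': array([ 6.406e+02, -6.460e+01, -6.000e-01])}
res px [ 0.1 -0.   0.1 -0. ]
top area ratio meas/model 1.008 scene area ratio meas/model 1.16 lid 64 {'top': array([449.8, 187.8]), 'scene': array([451.3, 187.7]), 'top+scene': array([450. , 187.7,  -1. ])}
res px [ 0.1 -0.   0.1 -0. ]
top area ratio meas/model 0.991 scene area ratio meas/model 1.198 lid 50 {'top': array([466.7, 319.8]), 'scene': array([467.6, 319.6]), 'top+scene': array([466.8, 319.8,  -0.5])}
res px [-0.9  0.4 -1.1 -0.2]
top area ratio meas/model 1.021 scene area ratio meas/model 1.486 jar 92 {'top': array([ 451.3, -151.6]), 'scene': array([ 419.5, -160.4]), 'top+scene': array([ 447.5, -145.7,   21.5])}
res px [ 0. -0.  0.  0.]
top area ratio meas/model 0.996 scene area ratio meas/model 1.07 jar 78 {'top': array([ 439.1, -369.8]), 'scene': array([ 438.5, -370.3]), 'top+scene': array([ 439.1, -369.7,    0.5])}
res px [ 0.1 -0.   0.1  0. ]
top area ratio meas/model 1.023 scene area ratio meas/model 1.048 jar 64 {'top': array([620.9,  98.2]), 'scene': array([620.7,  97.8]), 'top+scene': array([6.209e+02, 9.800e+01, 2.000e-01])}
res px [ 0.1 -0.1  0.2  0. ]
top area ratio meas/model 1.036 scene area ratio meas/model 1.077 jar 50 {'top': array([ 610.8, -227.9]), 'scene': array([ 610.1, -229.1]), 'top+scene': array([ 610.7, -228. ,    0.7])}
```

```bash
cat >pos.py <<'E'
P={("lid",92):(.6441,.2279),("lid",78):(.6407,-.0644),("lid",64):(.4502,.1877),("lid",50):(.4669,.3198),("jar",92):(.4513,-.1516),("jar",78):(.439,-.3698),("jar",64):(.6209,.098),("jar",50):(.6107,-.228)}
E
python3 - <<'E'
from h import *
from pos import P
for n,c in(("top",(130,150,560,330)),("scene",(150,160,530,345))):
    im=cv2.imread(f"pics/{n}0.png");f=800/(c[2]-c[0]);S=cv2.resize(im[c[1]:c[3],c[0]:c[2]],None,fx=f,fy=f,interpolation=2)
    for (k,s),p in P.items():
        h=((hull(n,pts(k,s,[*p,0]))-np.array(c[:2]))*f).astype(np.int32);cv2.polylines(S,[h],True,(255,0,255),1)
        if k=="jar":
            h=pts(k,s,[*p,0])[48:];h=((hull(n,h)-np.array(c[:2]))*f).astype(np.int32);cv2.polylines(S,[h],True,(0,255,255),1)
    cv2.imwrite(f"pics/{n}0o.png",S)
E
```

```text
(no output)
```

View pics/top0o.png

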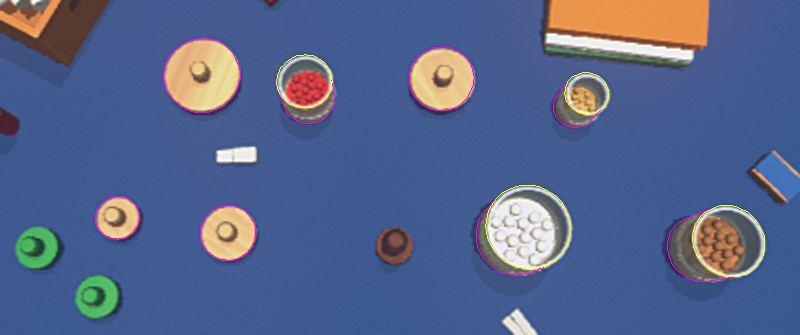

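View pics/scene0o.png

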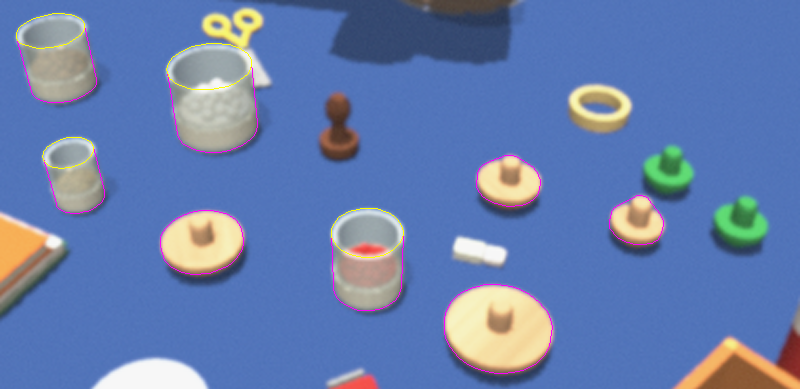

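All eight outlines match their sizes in both views: red bits is jar_64, white is jar_92, brown is jar_78 and small yellow is jar_50. I'll start with lid_78.

```bash
cat >go.py <<'E'
import sys
from h import arm
from pos import P
import numpy as np
def d():
    s=arm.read_state();t=s["tool_pos"]
    p=P[(sys.argv[1],int(sys.argv[2]))]
    print("t",round(s["clock"],2),"tcp mm",(t*1000).round(1),"need dx,dy",((np.array(p)-t[:2])*1000).round(1),"F",s["ft_force"].round(1),"w",round(s["gripper_width"]*1000,1),"q",s["ee_rot"].round(3),"j6",s["joints"][[0,5]].round(2))
d()
E
python3 -c "from cell import arm;print(arm.tips_ahead)"
python3 -m inch '[[60,40,40,0,0],[60,70,80,0,0],[60,100,120,0,0],[60,125,155,0,0],[60,150,190,0,0],[60,180,220,0,0],[60,210,250,0,0],[60,240,280,0,0]]' 40
python3 go.py lid 78; python3 -c "from cell import arm;print(arm.tips_ahead)"
```

```text
0.1734
clock: 1.57
tool_pos: [0.3689, -0.35, 0.4051]
ee_rot: [0.0, 0.789, -0.614, 0.0]
ft_force: [0.1, -1.5, 0.0]
gripper_width: 0.0599
t 1.57 tcp mm [ 368.9 -350.   405.1] need dx,dy [271.8 285.6] F [ 0.1 -1.5  0. ] w 59.9 q [ 0.     0.789 -0.614  0.   ] j6 [-0.84  0.48]
0.1734
```

```bash

python3 -m inch '[[50,30,30,0,0],[50,60,60,0,0],[50,90,90,0,0],[50,120,120,-10,0],[50,150,150,-30,0],[50,180,180,-50,0],[50,210,215,-70,0],[50,235,245,-80,0]]'
python3 -m inch '[[50,12,16,-20,0],[50,12,16,-30,0],[50,12,16,-30,0],[50,12,16,-30,0]]'
python3 go.py lid 78
```

```text
clock: 2.23
tool_pos: [0.5905, -0.1209, 0.3299]
ee_rot: [0.0, 0.789, -0.614, -0.0]
ft_force: [-0.4, -1.5, 0.7]
gripper_width: 0.0503
clock: 2.57
tool_pos: [0.6012, -0.1066, 0.3004]
ee_rot: [0.001, 0.789, -0.614, -0.001]
ft_force: [0.1, -0.2, 0.2]
gripper_width: 0.05
t 2.57 tcp mm [ 601.2 -106.6  300.4] need dx,dy [39.5 42.2] F [ 0.1 -0.2  0.2] w 50.0 q [ 0.001  0.789 -0.614 -0.001] j6 [-0.25  1.08]
```

```bash

python3 -m inch '[[50,20,21,0,0],[50,39,42,-20,0],[50,39,42,-45,0],[50,39,42,-60,0],[50,39,42,-60,0],[50,39,42,-60,0]]'
python3 go.py lid 78
```

```text
clock: 3.07
tool_pos: [0.6403, -0.0658, 0.2416]
ee_rot: [0.0, 0.789, -0.615, -0.0]
ft_force: [0.5, -1.4, 1.8]
gripper_width: 0.0501
t 3.07 tcp mm [640.3 -65.8 241.6] need dx,dy [0.4 1.4] F [ 0.5 -1.4  1.8] w 50.1 q [ 0.     0.789 -0.615 -0.   ] j6 [-0.17  1.15]
```

```bash

python3 -m inch '[[50,0,1,-20,0],[50,0,1,-35,0],[50,0,1,-39,0],[50,0,1,-39,0],[50,0,1,-39,0],[35,0,1,-39,0],[30,0,1,-39,0],[24,0,1,-39,0]]'
python3 go.py lid 78
python3 -c "
from h import *
im=arm.read_camera('scene');cv2.imwrite('pics/g78.png',cv2.resize(im[180:330,170:370],None,fx=4,fy=4))"
```

```text
clock: 3.73
tool_pos: [0.6413, -0.0635, 0.2032]
ee_rot: [-0.0, 0.789, -0.614, 0.001]
ft_force: [-1.1, 0.2, 0.2]
gripper_width: 0.0243
t 3.73 tcp mm [641.3 -63.5 203.2] need dx,dy [-0.6 -0.9] F [-1.1  0.2  0.2] w 24.3 q [-0.     0.789 -0.614  0.001] j6 [-0.17  1.16]
```

View pics/g78.png

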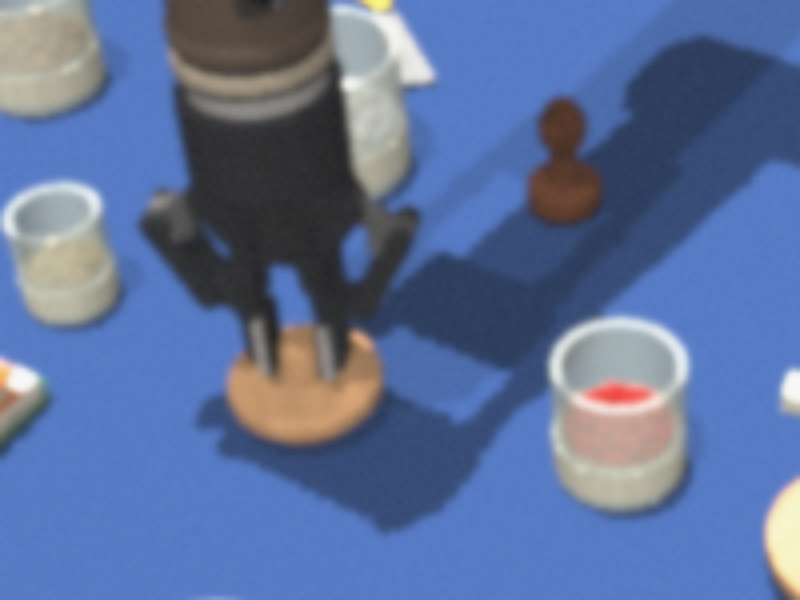

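The fingertips straddle the knob at about (300,360) in the crop, just above the disc. Closing and lifting.

```bash

python3 -m inch '[[24,-0.5,-0.5,-1.5,0],[15,-0.5,-0.5,-1.5,0],[10,-0.5,-0.5,-1.5,0],[10,-0.5,-0.5,-1.5,0],[10,-0.5,-0.5,-1.5,0]]' 40
python3 go.py lid 78
python3 -m inch '[[10,0,0,10,0],[10,0,0,30,0],[10,0,0,65,0],[10,0,0,100,0],[10,0,0,130,0],[10,0,0,130,0],[10,0,0,130,0]]'
python3 go.py jar 78
```

```text
clock: 4.2
tool_pos: [0.6407, -0.064, 0.2013]
ee_rot: [-0.0, 0.789, -0.614, 0.001]
ft_force: [0.9, 0.2, 3.3]
gripper_width: 0.0197
t 4.2 tcp mm [640.7 -64.  201.3] need dx,dy [-0.  -0.4] F [0.9 0.2 3.3] w 19.7 q [-0.     0.789 -0.614  0.001] j6 [-0.17  1.16]
clock: 4.78
tool_pos: [0.641, -0.064, 0.3337]
ee_rot: [-0.001, 0.789, -0.614, 0.002]
ft_force: [0.5, 0.4, -1.6]
gripper_width: 0.0204
t 4.78 tcp mm [641.  -64.  333.7] need dx,dy [-202.  -305.8] F [ 0.5  0.4 -1.6] w 20.4 q [-0.001  0.789 -0.614  0.002] j6 [-0.17  1.16]
```

```bash

python3 -m inch '[[10,-10,-15,0,0],[10,-30,-45,0,0],[10,-50,-76,0,0],[10,-70,-106,0,0],[10,-90,-136,0,0],[10,-110,-167,0,0],[10,-130,-197,0,0],[10,-150,-227,0,0]]'
python3 go.py jar 78
python3 -c "
from h import *
im=arm.read_camera('scene');cv2.imwrite('pics/l78.png',im)"
```

```text
clock: 5.45
tool_pos: [0.488, -0.2913, 0.3281]
ee_rot: [0.0, 0.789, -0.614, -0.003]
ft_force: [-0.3, 0.7, -0.5]
gripper_width: 0.02
t 5.45 tcp mm [ 488.  -291.3  328.1] need dx,dy [-49.  -78.5] F [-0.3  0.7 -0.5] w 20.0 q [ 0.     0.789 -0.614 -0.003] j6 [-0.61  0.71]
```

View pics/l78.png

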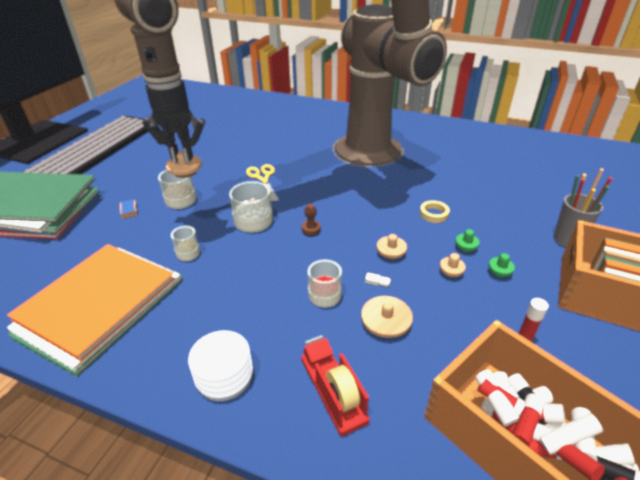

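```bash

python3 -m inch '[[10,-20,-30,0,0],[10,-40,-60,0,0],[10,-48,-74,-10,0],[10,-49,-78,-25,0],[10,-49,-78,-38,0],[10,-49,-78,-38,0],[10,-49,-78,-38,0],[10,-49,-78,-38,0]]'
python3 go.py jar 78
python3 - <<'E'
from h import *
t=arm.read_state()["tool_pos"]
for n in("scene","top"):
    im=arm.read_camera(n);p=[t[0],t[1],t[2]-.2013]
    h=hull(n,pts("lid",78,p));c=h.mean(axis=(0,1)) if 0 else h.reshape(-1,2).mean(0)
    x,y=max(0,int(c[0])-60),max(0,int(c[1])-60);S=cv2.resize(im[y:y+120,x:x+120],None,fx=4,fy=4,interpolation=2)
    cv2.polylines(S,[((h-[x,y])*4).astype(np.int32)],True,(255,0,255),1)
    cv2.imwrite(f"pics/a78{n}.png",S)
a=cv2.imread("pics/a78scene.png");b=cv2.imread("pics/a78top.png");H=max(len(a),len(b))
cv2.imwrite("pics/a78.png",cv2.resize(np.hstack([cv2.copyMakeBorder(i,0,H-len(i),0,0,0) for i in(a,b)]),None,fx=.83,fy=.83))
E
```

```text
clock: 6.17
tool_pos: [0.4416, -0.368, 0.2921]
ee_rot: [-0.0, 0.789, -0.614, -0.001]
ft_force: [0.3, -0.5, -0.8]
gripper_width: 0.0202
t 6.17 tcp mm [ 441.6 -368.   292.1] need dx,dy [-2.6 -1.8] F [ 0.3 -0.5 -0.8] w 20.2 q [-0.     0.789 -0.614 -0.001] j6 [-0.77  0.55]
```

View pics/a78.png

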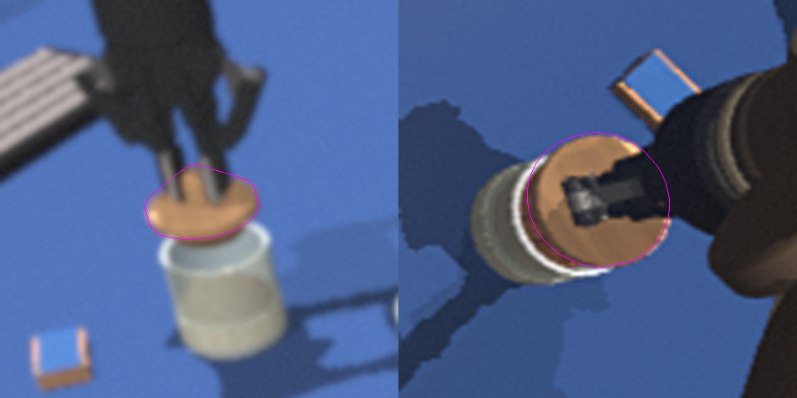

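The scene crop shows lid_78 level over jar_78, and the model outline matches it. Lowering gently.

```bash

python3 -m inch '[[10,-1,-1,-2,0],[10,-2,-1.5,-6,0],[10,-2,-1.5,-10,0],[10,-2,-1.5,-14,0],[10,-2,-1.5,-17,0],[10,-2,-1.5,-17,0],[10,-2,-1.5,-17,0]]'
python3 go.py jar 78
```

```text
clock: 6.85
tool_pos: [0.4392, -0.3703, 0.2753]
ee_rot: [-0.0, 0.789, -0.614, -0.0]
ft_force: [-0.2, -0.3, -1.2]
gripper_width: 0.0198
t 6.85 tcp mm [ 439.2 -370.3  275.3] need dx,dy [-0.2  0.5] F [-0.2 -0.3 -1.2] w 19.8 q [-0.     0.789 -0.614 -0.   ] j6 [-0.78  0.55]
```

```bash

python3 -m inch '[[10,0,0,-3,0],[10,0,0,-6,0],[10,0,0,-8.5,0],[10,0,0,-10,0],[10,0,0,-11,0],[10,0,0,-11,0],[10,0,0,-11,0]]'
python3 go.py jar 78
```

```text
clock: 7.43
tool_pos: [0.4393, -0.3704, 0.2647]
ee_rot: [0.0, 0.789, -0.614, -0.0]
ft_force: [0.1, 0.3, -0.7]
gripper_width: 0.0201
t 7.43 tcp mm [ 439.3 -370.4  264.7] need dx,dy [-0.3  0.6] F [ 0.1  0.3 -0.7] w 20.1 q [ 0.     0.789 -0.614 -0.   ] j6 [-0.78  0.55]
```

```bash

python3 -m inch '[[10,0,0,-0.7,0],[10,0,0,-1.4,0],[10,0,0,-1.4,0],[10,0,0,-1.4,0]]'
python3 go.py jar 78
```

```text
clock: 7.77
tool_pos: [0.4394, -0.3704, 0.2634]
ee_rot: [-0.0, 0.789, -0.614, 0.0]
ft_force: [0.9, -0.0, -1.8]
gripper_width: 0.0203
t 7.77 tcp mm [ 439.4 -370.4  263.4] need dx,dy [-0.4  0.6] F [ 0.9 -0.  -1.8] w 20.3 q [-0.     0.789 -0.614  0.   ] j6 [-0.78  0.55]
```

```bash

python3 -m inch '[[10,0,0,-0.5,0],[10,0,0,-1,0],[10,0,0,-1,0]]'
python3 -m inch '[[10,0,0,-0.5,0],[10,0,0,-0.5,0],[10,0,0,-0.5,0]]'
python3 go.py jar 78
```

```text
clock: 8.02
tool_pos: [0.4394, -0.3705, 0.2633]
ee_rot: [-0.0, 0.789, -0.614, -0.0]
ft_force: [-1.8, 1.1, 4.8]
gripper_width: 0.0203
clock: 8.27
tool_pos: [0.4395, -0.3705, 0.2633]
ee_rot: [-0.0, 0.789, -0.614, -0.0]
ft_force: [-2.5, 2.4, 7.8]
gripper_width: 0.0203
t 8.27 tcp mm [ 439.5 -370.5  263.3] need dx,dy [-0.5  0.7] F [-2.5  2.4  7.8] w 20.3 q [-0.     0.789 -0.614 -0.   ] j6 [-0.78  0.55]
```

Contact came at the predicted home height, TCP z 263.3. Releasing and retreating.

```bash

python3 -m inch '[[20,0,0,1,0],[26,0,0,1,0],[34,0,0,1,0],[44,0,0,1,0],[50,0,0,2,0],[50,0,0,20,0],[50,0,0,50,0],[50,0,0,85,0]]'
python3 go.py lid 92
python3 - <<'E'
from h import *
for n in("scene","top"):
    im=arm.read_camera(n);cv2.imwrite(f"pics/r78{n}.png",im)
a=cv2.imread("pics/r78scene.png")[130:230,120:260]
cv2.imwrite("pics/r78.png",cv2.resize(a,None,fx=4,fy=4))
E
```

```text
clock: 8.93
tool_pos: [0.4384, -0.3696, 0.3451]
ee_rot: [-0.0, 0.789, -0.614, -0.003]
ft_force: [1.0, -0.6, 0.8]
gripper_width: 0.05
t 8.93 tcp mm [ 438.4 -369.6  345.1] need dx,dy [205.7 597.5] F [ 1.  -0.6  0.8] w 50.0 q [-0.     0.789 -0.614 -0.003] j6 [-0.78  0.55]
```

View pics/r78.png

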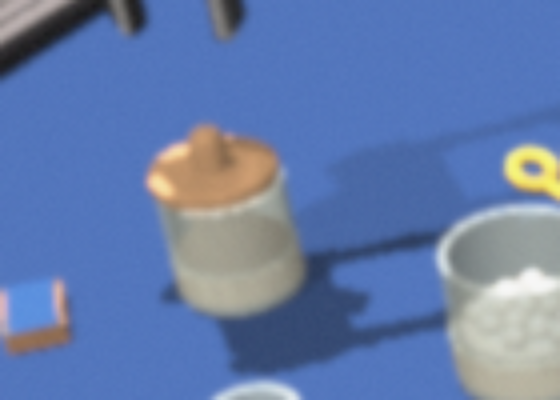

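lid_78 sits flat on jar_78 at about (215,170) in the crop. Next is lid_92.

```bash

python3 -m inch '[[50,10,30,10,0],[50,22,65,10,0],[50,36,105,10,0],[50,49,144,10,0],[50,63,183,10,0],[50,76,222,10,0],[50,89,260,10,0],[50,103,300,10,0]]'
python3 -m inch '[[50,13,38,0,0],[50,26,76,0,0],[50,39,114,0,0],[50,52,152,0,0],[50,65,190,0,0],[50,78,228,0,0],[50,90,262,0,0],[50,95,275,0,0]]'
python3 go.py lid 92
```

```text
clock: 9.7
tool_pos: [0.5422, -0.0692, 0.3565]
ee_rot: [0.0, 0.789, -0.614, -0.0]
ft_force: [0.9, -0.8, -0.2]
gripper_width: 0.0497
clock: 10.37
tool_pos: [0.6377, 0.2085, 0.3563]
ee_rot: [-0.001, 0.79, -0.613, -0.0]
ft_force: [0.5, 0.5, 0.4]
gripper_width: 0.0499
t 10.37 tcp mm [637.7 208.5 356.3] need dx,dy [ 6.4 19.4] F [0.5 0.5 0.4] w 49.9 q [-0.001  0.79  -0.613 -0.   ] j6 [0.25 1.57]
```

```bash

python3 -m inch '[[50,5,17,-20,0],[50,5,17,-55,0],[50,5,17,-90,0],[50,5,17,-110,0],[50,5,17,-115,0],[50,5,17,-115,0],[50,5,17,-115,0]]'
python3 go.py lid 92
```

```text
clock: 10.95
tool_pos: [0.6426, 0.2206, 0.2425]
ee_rot: [-0.0, 0.789, -0.615, 0.0]
ft_force: [0.1, 0.2, 0.6]
gripper_width: 0.0497
t 10.95 tcp mm [642.6 220.6 242.5] need dx,dy [1.5 7.3] F [0.1 0.2 0.6] w 49.7 q [-0.     0.789 -0.615  0.   ] j6 [0.27 1.59]
```

```bash

python3 -m inch '[[50,1.5,7,0,0],[50,1.5,7,-15,0],[50,1.5,7,-30,0],[50,1.5,7,-38,0],[50,1.5,7,-41,0],[40,1.5,7,-41,0],[32,1.5,7,-41,0],[28,1.5,7,-41,0]]'
python3 go.py lid 92
```

```text
clock: 11.62
tool_pos: [0.6439, 0.2279, 0.2011]
ee_rot: [-0.0, 0.789, -0.614, 0.0]
ft_force: [1.1, 0.3, -0.5]
gripper_width: 0.028
t 11.62 tcp mm [643.9 227.9 201.1] need dx,dy [ 0.2 -0. ] F [ 1.1  0.3 -0.5] w 28.0 q [-0.     0.789 -0.614  0.   ] j6 [0.28 1.6 ]
```

```bash

python3 -m inch '[[20,0,0,0,0],[15,0,0,0,0],[10,0,0,0,0],[10,0,0,0,0],[10,0,0,5,0],[10,0,0,20,0],[10,0,0,50,0],[10,0,0,85,0]]' 50
python3 go.py jar 92
python3 -m inch '[[10,0,0,35,0],[10,-10,-20,45,0],[10,-25,-50,45,0],[10,-42,-84,45,0],[10,-60,-120,45,0],[10,-76,-152,45,0],[10,-93,-186,45,0],[10,-110,-220,45,0]]'
python3 go.py jar 92
```

```text
clock: 12.28
tool_pos: [0.642, 0.2275, 0.2843]
ee_rot: [0.003, 0.789, -0.614, -0.002]
ft_force: [-0.1, 0.4, -1.3]
gripper_width: 0.0199
t 12.28 tcp mm [642.  227.5 284.3] need dx,dy [-190.7 -379.1] F [-0.1  0.4 -1.3] w 19.9 q [ 0.003  0.789 -0.614 -0.002] j6 [0.28 1.6 ]
clock: 12.95
tool_pos: [0.5324, 0.0067, 0.332]
ee_rot: [-0.0, 0.789, -0.614, 0.0]
ft_force: [-0.0, -0.1, -1.4]
gripper_width: 0.0199
t 12.95 tcp mm [532.4   6.7 332. ] need dx,dy [ -81.1 -158.3] F [-0.  -0.1 -1.4] w 19.9 q [-0.     0.789 -0.614  0.   ] j6 [-0.07  1.25]
```

```bash

python3 -m inch '[[10,-20,-38,0,0],[10,-38,-74,0,0],[10,-55,-108,0,0],[10,-70,-138,0,0],[10,-80,-156,-8,0],[10,-80,-157,-22,0],[10,-80,-157,-32,0],[10,-80,-157,-32,0]]'
python3 -m inch '[[10,0,0,0,0],[10,0,0,0,0]]'
python3 go.py jar 92
python3 - <<'E'
from h import *
t=arm.read_state()["tool_pos"]
L=[]
for n in("scene","top"):
    im=arm.read_camera(n);p=[t[0],t[1],t[2]-.2013]
    h=hull(n,pts("lid",92,p));c=h.reshape(-1,2).mean(0)
    x,y=max(0,int(c[0])-60),max(0,int(c[1])-60);S=cv2.resize(im[y:y+120,x:x+120],(400,400),interpolation=2)
    cv2.polylines(S,[((h-[x,y])*400/120).astype(np.int32)],True,(255,0,255),1);L.append(S)
cv2.imwrite("pics/a92.png",np.hstack(L))
E
```

```text
clock: 13.62
tool_pos: [0.4523, -0.1488, 0.2974]
ee_rot: [0.0, 0.789, -0.615, -0.002]
ft_force: [-0.3, 0.1, -2.5]
gripper_width: 0.0198
clock: 13.78
tool_pos: [0.4541, -0.1485, 0.2994]
ee_rot: [-0.0, 0.789, -0.614, 0.0]
ft_force: [0.3, 0.3, -1.3]
gripper_width: 0.0197
t 13.78 tcp mm [ 454.1 -148.5  299.4] need dx,dy [-2.8 -3.1] F [ 0.3  0.3 -1.3] w 19.7 q [-0.     0.789 -0.614  0.   ] j6 [-0.41  0.91]
```

View pics/a92.png

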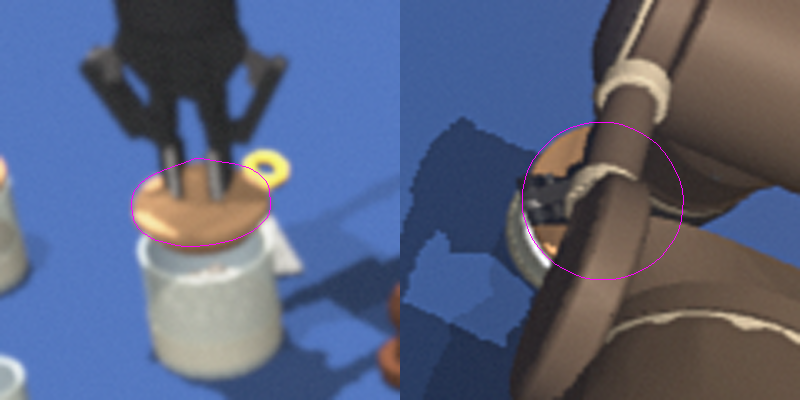

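lid_92 hangs level over jar_92, and the outline agrees. Lowering.

```bash

python3 -m inch '[[10,-2,-2,0,0],[10,-3,-3,-4,0],[10,-3,-3,-8,0],[10,-3,-3,-12,0],[10,-3,-3,-16,0],[10,-3,-3,-16,0],[10,-3,-3,-16,0]]'
python3 go.py jar 92
```

```text
clock: 14.47
tool_pos: [0.4504, -0.152, 0.2823]
ee_rot: [0.0, 0.789, -0.614, -0.001]
ft_force: [-0.0, -0.6, -0.5]
gripper_width: 0.02
t 14.47 tcp mm [ 450.4 -152.   282.3] need dx,dy [0.9 0.4] F [-0.  -0.6 -0.5] w 20.0 q [ 0.     0.789 -0.614 -0.001] j6 [-0.42  0.91]
```

```bash

python3 -m inch '[[10,0.5,0.3,-3,0],[10,0.5,0.3,-6,0],[10,0.5,0.3,-8.5,0],[10,0.5,0.3,-10,0],[10,0.5,0.3,-11,0],[10,0.5,0.3,-12,0],[10,0.5,0.3,-12,0],[10,0.5,0.3,-12,0]]'
python3 go.py jar 92
```

```text
clock: 15.13
tool_pos: [0.451, -0.1518, 0.2716]
ee_rot: [0.0, 0.789, -0.614, -0.0]
ft_force: [-2.8, 1.7, 4.4]
gripper_width: 0.0196
t 15.13 tcp mm [ 451.  -151.8  271.6] need dx,dy [0.3 0.2] F [-2.8  1.7  4.4] w 19.6 q [ 0.     0.789 -0.614 -0.   ] j6 [-0.42  0.91]
```

```bash

python3 -m inch '[[10,0,0,-0.4,0],[10,0,0,-0.4,0],[10,0,0,-0.4,0]]'
python3 -m inch '[[20,0,0,1,0],[26,0,0,1,0],[34,0,0,1,0],[44,0,0,1,0],[50,0,0,2,0],[50,0,0,20,0],[50,0,0,50,0],[50,0,0,85,0]]'
python3 go.py lid 64
python3 - <<'E'
from h import *
from pos import P
L=[]
for n in("scene","top"):
    im=arm.read_camera(n)
    h=hull(n,pts("lid",92,[*P["jar",92],.070]));c=h.reshape(-1,2).mean(0)
    x,y=max(0,int(c[0])-60),max(0,int(c[1])-60);S=cv2.resize(im[y:y+120,x:x+120],(400,400),interpolation=2)
    cv2.polylines(S,[((h-[x,y])*400/120).astype(np.int32)],True,(255,0,255),1);L.append(S)
cv2.imwrite("pics/r92.png",np.hstack(L))
E
```

```text
clock: 15.38
tool_pos: [0.4511, -0.1518, 0.2716]
ee_rot: [0.0, 0.789, -0.614, -0.0]
ft_force: [-3.0, 2.1, 9.4]
gripper_width: 0.02
clock: 16.05
tool_pos: [0.45, -0.1513, 0.3542]
ee_rot: [0.001, 0.789, -0.614, -0.003]
ft_force: [2.2, -0.6, -0.1]
gripper_width: 0.0498
t 16.05 tcp mm [ 450.  -151.3  354.2] need dx,dy [2.00e-01 3.39e+02] F [ 2.2 -0.6 -0.1] w 49.8 q [ 0.001  0.789 -0.614 -0.003] j6 [-0.42  0.91]
```

View pics/r92.png

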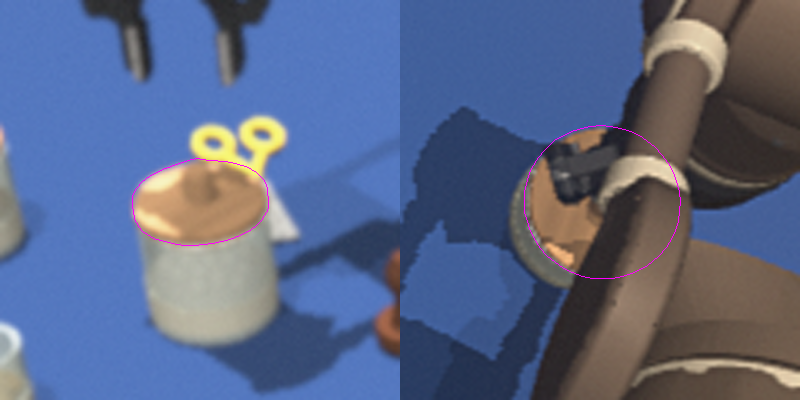

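lid_92 matches the home outline on jar_92, closed flat. Next is lid_64, at (253,276) in the top view.

```bash

python3 -m inch '[[50,0,25,5,0],[50,0,60,5,0],[50,0,100,5,0],[50,0,140,0,0],[50,0,180,0,0],[50,0,220,-10,0],[50,0,255,-20,0],[50,0,290,-40,0]]'
python3 -m inch '[[50,0,35,-20,0],[50,0,50,-50,0],[50,0,52,-75,0],[50,0,52,-75,0],[50,0,52,-75,0],[50,0,52,-75,0]]'
python3 go.py lid 64
```

```text
clock: 16.82
tool_pos: [0.4517, 0.1404, 0.3165]
ee_rot: [-0.002, 0.789, -0.614, 0.002]
ft_force: [1.3, 0.1, 0.5]
gripper_width: 0.0498
clock: 17.32
tool_pos: [0.4515, 0.1899, 0.241]
ee_rot: [-0.0, 0.789, -0.614, 0.0]
ft_force: [0.5, -0.0, 0.5]
gripper_width: 0.0497
t 17.32 tcp mm [451.5 189.9 241. ] need dx,dy [-1.3 -2.2] F [ 0.5 -0.   0.5] w 49.7 q [-0.     0.789 -0.614  0.   ] j6 [0.31 1.63]
```

```bash

python3 -m inch '[[50,-1.3,-2.2,0,0],[50,-1.3,-2.2,-15,0],[50,-1.3,-2.2,-30,0],[50,-1.3,-2.2,-38,0],[50,-1.3,-2.2,-39.5,0],[40,-1.3,-2.2,-39.5,0],[32,-1.3,-2.2,-39.5,0],[28,-1.3,-2.2,-39.5,0]]'
python3 go.py lid 64
```

```text
clock: 17.98
tool_pos: [0.4504, 0.1881, 0.202]
ee_rot: [-0.001, 0.789, -0.614, 0.001]
ft_force: [-0.2, -0.0, -0.1]
gripper_width: 0.0277
t 17.98 tcp mm [450.4 188.1 202. ] need dx,dy [-0.2 -0.4] F [-0.2 -0.  -0.1] w 27.7 q [-0.001  0.789 -0.614  0.001] j6 [0.31 1.63]
```

```bash

python3 -m inch '[[20,0,0,-0.5,0],[15,0,0,-0.5,0],[10,0,0,-0.5,0],[10,0,0,-0.5,0],[10,0,0,5,0],[10,0,0,20,0],[10,0,0,50,0],[10,0,0,85,0]]' 40
python3 -m inch '[[10,15,-8,25,0],[10,40,-21,25,0],[10,70,-37,25,0],[10,105,-55,25,0],[10,140,-74,15,0],[10,165,-87,0,0],[10,170,-90,-5,0],[10,170,-90,-5,0]]'
python3 -m inch '[[10,0,0,0,0],[10,0,0,0,0]]'
python3 go.py jar 64
python3 - <<'E'
from h import *
t=arm.read_state()["tool_pos"]
L=[]
for n in("scene","top"):
    im=arm.read_camera(n);p=[t[0],t[1],t[2]-.2013]
    h=hull(n,pts("lid",64,p));c=h.reshape(-1,2).mean(0)
    x,y=max(0,int(c[0])-60),max(0,int(c[1])-60);S=cv2.resize(im[y:y+120,x:x+120],(400,400),interpolation=2)
    cv2.polylines(S,[((h-[x,y])*400/120).astype(np.int32)],True,(255,0,255),1);L.append(S)
cv2.imwrite("pics/a64.png",np.hstack(L))
E
```

```text
clock: 18.65
tool_pos: [0.4484, 0.1876, 0.2852]
ee_rot: [0.002, 0.789, -0.614, -0.002]
ft_force: [0.8, -0.5, -1.8]
gripper_width: 0.0202
clock: 19.32
tool_pos: [0.6203, 0.0967, 0.2792]
ee_rot: [0.001, 0.788, -0.615, -0.001]
ft_force: [-0.7, -0.5, -1.0]
gripper_width: 0.02
clock: 19.48
tool_pos: [0.6187, 0.0987, 0.2811]
ee_rot: [0.0, 0.789, -0.614, -0.001]
ft_force: [-0.0, -0.4, -0.6]
gripper_width: 0.0202
t 19.48 tcp mm [618.7  98.7 281.1] need dx,dy [ 2.2 -0.7] F [-0.  -0.4 -0.6] w 20.2 q [ 0.     0.789 -0.614 -0.001] j6 [0.09 1.41]
```

View pics/a64.png

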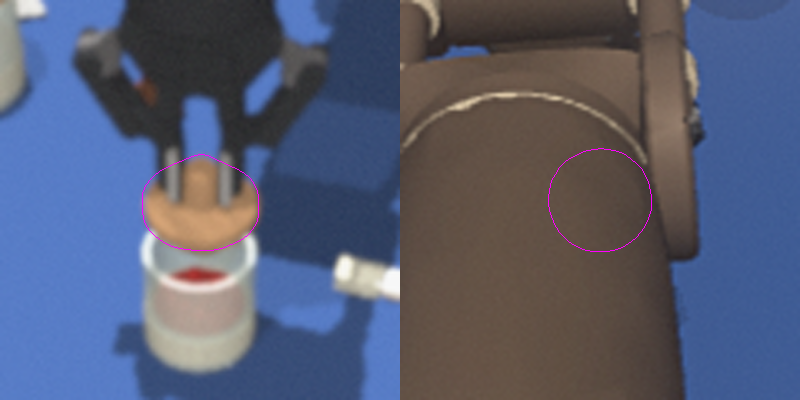

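lid_64 is level over jar_64 at the expected place. Home is at TCP z of about 255.5.

```bash

python3 -m inch '[[10,1.5,-0.5,0,0],[10,2.2,-0.7,-4,0],[10,2.2,-0.7,-8,0],[10,2.2,-0.7,-12,0],[10,2.2,-0.7,-15,0],[10,2.2,-0.7,-15,0],[10,2.2,-0.7,-15,0]]'
python3 go.py jar 64
```

```text
clock: 20.17
tool_pos: [0.6217, 0.0973, 0.2653]
ee_rot: [0.0, 0.789, -0.614, -0.0]
ft_force: [-0.5, -0.4, -0.2]
gripper_width: 0.0197
t 20.17 tcp mm [621.7  97.3 265.3] need dx,dy [-0.8  0.7] F [-0.5 -0.4 -0.2] w 19.7 q [ 0.     0.789 -0.614 -0.   ] j6 [0.09 1.41]
```

```bash

python3 -m inch '[[10,-0.5,0.5,-3,0],[10,-0.5,0.5,-5.5,0],[10,-0.5,0.5,-7.5,0],[10,-0.5,0.5,-9,0],[10,-0.5,0.5,-10,0],[10,-0.5,0.5,-10.7,0],[10,-0.5,0.5,-10.7,0],[10,-0.5,0.5,-10.7,0]]'
python3 go.py jar 64
```

```text
clock: 20.83
tool_pos: [0.6216, 0.0978, 0.2558]
ee_rot: [-0.0, 0.789, -0.614, 0.0]
ft_force: [-2.9, -0.7, 3.3]
gripper_width: 0.0198
t 20.83 tcp mm [621.6  97.8 255.8] need dx,dy [-0.7  0.2] F [-2.9 -0.7  3.3] w 19.8 q [-0.     0.789 -0.614  0.   ] j6 [0.09 1.41]
```

```bash

python3 -m inch '[[10,0,0,-0.4,0],[10,0,0,-0.4,0],[10,0,0,-0.4,0]]'
python3 -m inch '[[20,0,0,1,0],[26,0,0,1,0],[34,0,0,1,0],[44,0,0,1,0],[50,0,0,2,0],[50,0,0,20,0],[50,0,0,50,0],[50,0,0,85,0]]'
python3 go.py lid 50
python3 - <<'E'
from h import *
from pos import P
im=arm.read_camera("scene");n="scene"
h=hull(n,pts("lid",64,[*P["jar",64],.054]));c=h.reshape(-1,2).mean(0)
x,y=int(c[0])-60,int(c[1])-60;S=cv2.resize(im[y:y+120,x:x+120],(400,400),interpolation=2)
cv2.polylines(S,[((h-[x,y])*400/120).astype(np.int32)],True,(255,0,255),1)
cv2.imwrite("pics/r64.png",S)
h=proj(n,[*P["lid",50],.03]);x,y=int(h[0])-50,int(h[1])-50
cv2.imwrite("pics/c50.png",cv2.resize(im[y:y+100,x:x+100],(400,400),interpolation=2))
E
```

```text
clock: 21.08
tool_pos: [0.6217, 0.0978, 0.2558]
ee_rot: [-0.0, 0.789, -0.614, 0.0]
ft_force: [-2.8, -0.6, 6.1]
gripper_width: 0.0201
clock: 21.75
tool_pos: [0.6203, 0.0977, 0.3378]
ee_rot: [0.002, 0.789, -0.614, -0.002]
ft_force: [0.1, 0.3, 0.9]
gripper_width: 0.0497
t 21.75 tcp mm [620.3  97.7 337.8] need dx,dy [-153.4  222.1] F [0.1 0.3 0.9] w 49.7 q [ 0.002  0.789 -0.614 -0.002] j6 [0.09 1.41]
```

View pics/r64.png

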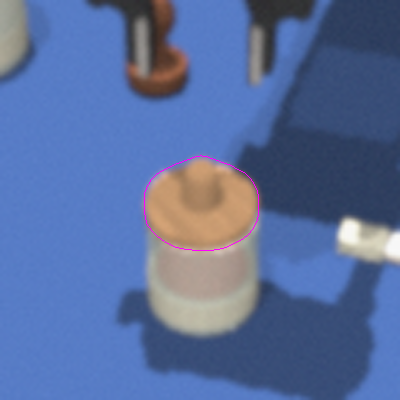

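View pics/c50.png

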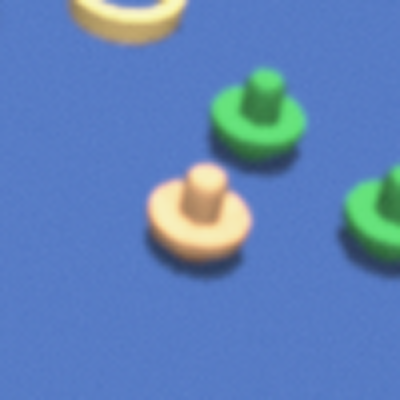

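lid_64 is home. There are three lid_50-shaped candidates in the scene view: wood at (453,265), and green at (467,241) and (502,265). The light-wood one fits the description, as the crop shows.

```bash

python3 -m inch '[[45,-15,22,0,0],[45,-35,51,0,0],[45,-57,83,0,0],[45,-80,116,0,0],[45,-103,149,-10,0],[45,-125,181,-20,0],[45,-145,210,-40,0],[45,-152,222,-60,0]]'
python3 -m inch '[[45,0,0,-20,0],[45,0,0,-32,0],[45,0,0,-32,0],[45,0,0,-32,0],[45,0,0,-32,0]]'
python3 go.py lid 50
```

```text
clock: 22.47
tool_pos: [0.4672, 0.323, 0.2802]
ee_rot: [-0.001, 0.79, -0.613, -0.0]
ft_force: [0.4, 0.0, 0.2]
gripper_width: 0.0447
clock: 22.88
tool_pos: [0.4706, 0.3196, 0.2488]
ee_rot: [-0.001, 0.789, -0.615, 0.0]
ft_force: [-0.2, 0.6, -0.5]
gripper_width: 0.045
t 22.88 tcp mm [470.6 319.6 248.8] need dx,dy [-3.7  0.2] F [-0.2  0.6 -0.5] w 45.0 q [-0.001  0.789 -0.615  0.   ] j6 [0.52 1.84]
```

```bash

python3 -m inch '[[45,-3.5,0.2,0,0],[45,-3.5,0.2,-15,0],[45,-3.5,0.2,-30,0],[45,-3.5,0.2,-42,0],[45,-3.5,0.2,-47,0],[40,-3.5,0.2,-47,0],[32,-3.5,0.2,-47,0],[28,-3.5,0.2,-47,0]]'
python3 go.py lid 50
```

```text
clock: 23.55
tool_pos: [0.4665, 0.3202, 0.2017]
ee_rot: [-0.001, 0.789, -0.614, 0.0]
ft_force: [0.1, 0.1, 0.4]
gripper_width: 0.0278
t 23.55 tcp mm [466.5 320.2 201.7] need dx,dy [ 0.4 -0.4] F [0.1 0.1 0.4] w 27.8 q [-0.001  0.789 -0.614  0.   ] j6 [0.52 1.85]
```

```bash

python3 -m inch '[[20,0.3,-0.3,-0.3,0],[15,0.3,-0.3,-0.3,0],[10,0.3,-0.3,-0.3,0],[10,0.3,-0.3,-0.3,0],[10,0.3,-0.3,5,0],[10,0.3,-0.3,20,0],[10,0.3,-0.3,50,0],[10,0.3,-0.3,85,0]]' 40
python3 -m inch '[[10,0,0,35,0],[10,5,-20,50,0],[10,14,-55,50,0],[10,24,-92,50,0],[10,34,-130,50,0],[10,44,-168,50,0],[10,54,-206,50,0],[10,64,-244,50,0]]'
python3 go.py jar 50
```

```text
clock: 24.22
tool_pos: [0.4648, 0.3188, 0.2842]
ee_rot: [0.003, 0.789, -0.614, -0.001]
ft_force: [0.5, 0.9, -0.8]
gripper_width: 0.0201
clock: 24.88
tool_pos: [0.5301, 0.0739, 0.3359]
ee_rot: [0.0, 0.789, -0.614, 0.0]
ft_force: [0.4, -0.1, 0.5]
gripper_width: 0.0201
t 24.88 tcp mm [530.1  73.9 335.9] need dx,dy [  80.6 -301.9] F [ 0.4 -0.1  0.5] w 20.1 q [ 0.     0.789 -0.614  0.   ] j6 [0.06 1.38]
```

```bash

python3 -m inch '[[10,10,-38,0,0],[10,20,-76,0,0],[10,30,-114,0,0],[10,40,-152,0,0],[10,50,-190,0,0],[10,60,-228,0,0],[10,70,-264,0,0],[10,78,-295,-15,0]]'
python3 -m inch '[[10,0,-2,-15,0],[10,0,-4,-40,0],[10,0,-4,-45,0],[10,0,-4,-45,0],[10,0,-4,-45,0]]'
python3 go.py jar 50
python3 - <<'E'
from h import *
t=arm.read_state()["tool_pos"]
L=[]
for n in("scene","top"):
    im=arm.read_camera(n);p=[t[0],t[1],t[2]-.2015]
    h=hull(n,pts("lid",50,p));c=h.reshape(-1,2).mean(0)
    x,y=max(0,int(c[0])-60),max(0,int(c[1])-60);S=cv2.resize(im[y:y+120,x:x+120],(400,400),interpolation=2)
    cv2.polylines(S,[((h-[x,y])*400/120).astype(np.int32)],True,(255,0,255),1);L.append(S)
cv2.imwrite("pics/a50.png",np.hstack(L))
E
```

```text
clock: 25.55
tool_pos: [0.6098, -0.2225, 0.3241]
ee_rot: [-0.001, 0.789, -0.615, 0.004]
ft_force: [1.7, -1.0, 0.3]
gripper_width: 0.0203
clock: 25.97
tool_pos: [0.6081, -0.2228, 0.2757]
ee_rot: [0.0, 0.789, -0.614, -0.001]
ft_force: [0.2, 0.9, -0.1]
gripper_width: 0.0203
t 25.97 tcp mm [ 608.1 -222.8  275.7] need dx,dy [ 2.6 -5.2] F [ 0.2  0.9 -0.1] w 20.3 q [ 0.     0.789 -0.614 -0.001] j6 [-0.42  0.9 ]
```

View pics/a50.png

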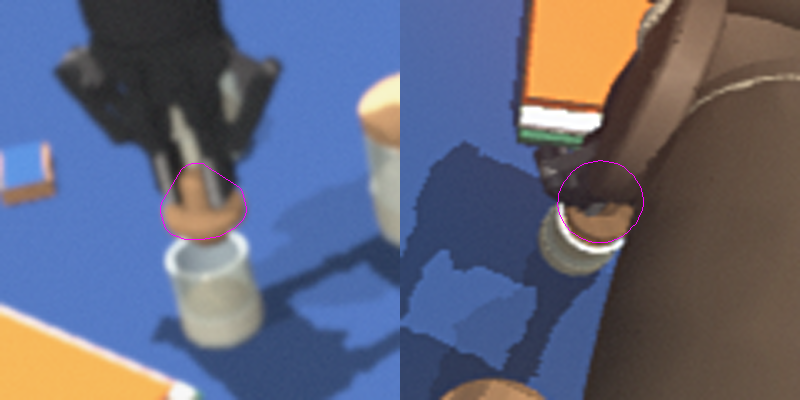

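```bash

python3 -m inch '[[10,2.5,-5.2,0,0],[10,2.5,-5.2,0,0],[10,2.5,-5.2,-4,0],[10,2.5,-5.2,-8,0],[10,2.5,-5.2,-12,0],[10,2.5,-5.2,-15,0],[10,2.5,-5.2,-15,0],[10,2.5,-5.2,-15,0]]'
python3 go.py jar 50
```

```text
clock: 26.73
tool_pos: [0.6105, -0.2283, 0.2601]
ee_rot: [0.0, 0.789, -0.614, -0.001]
ft_force: [0.0, 0.3, -1.1]
gripper_width: 0.02
t 26.73 tcp mm [ 610.5 -228.3  260.1] need dx,dy [0.2 0.3] F [ 0.   0.3 -1.1] w 20.0 q [ 0.     0.789 -0.614 -0.001] j6 [-0.42  0.9 ]
```

```bash

python3 -m inch '[[10,0,0,-3,0],[10,0,0,-6,0],[10,0,0,-8.5,0],[10,0,0,-10.5,0],[10,0,0,-12,0],[10,0,0,-13,0],[10,0,0,-13,0],[10,0,0,-13,0]]'
python3 go.py jar 50
```

```text
clock: 27.4
tool_pos: [0.6109, -0.2285, 0.2479]
ee_rot: [-0.0, 0.789, -0.614, 0.0]
ft_force: [-0.7, 0.2, -0.6]
gripper_width: 0.0201
t 27.4 tcp mm [ 610.9 -228.5  247.9] need dx,dy [-0.2  0.5] F [-0.7  0.2 -0.6] w 20.1 q [-0.     0.789 -0.614  0.   ] j6 [-0.42  0.9 ]
```

```bash

python3 -m inch '[[10,0,0,-0.6,0],[10,0,0,-1,0],[10,0,0,-1,0],[10,0,0,-1,0]]'
python3 go.py jar 50
```

```text
clock: 27.73
tool_pos: [0.611, -0.2286, 0.2478]
ee_rot: [-0.0, 0.789, -0.614, 0.0]
ft_force: [-1.9, 0.8, 5.7]
gripper_width: 0.02
t 27.73 tcp mm [ 611.  -228.6  247.8] need dx,dy [-0.3  0.6] F [-1.9  0.8  5.7] w 20.0 q [-0.     0.789 -0.614  0.   ] j6 [-0.42  0.9 ]
```

Contact is at home height. I'll release, then move clear for the final look.

```bash

python3 -m inch '[[20,0,0,1,0],[26,0,0,1,0],[34,0,0,1,0],[44,0,0,1,0],[50,0,0,2,0],[50,0,0,20,0],[50,0,0,50,0],[50,0,0,85,0]]'
python3 -m inch '[[50,0,0,40,0],[50,-20,-30,60,0],[50,-45,-65,60,0],[50,-75,-100,60,0],[50,-105,-135,60,0],[50,-135,-165,60,0],[50,-165,-195,60,0],[50,-195,-225,60,0]]'
python3 -m inch '[[50,-25,-25,0,0],[50,-55,-55,0,0],[50,-85,-80,0,0],[50,-115,-105,0,0],[50,-145,-130,0,0],[50,-175,-150,0,0],[50,-205,-160,0,0],[50,-235,-160,0,0]]'
python3 - <<'E'
from fitall import *
from pos import P
hh={50:.046,64:.054,78:.062,92:.07}
for n in("scene","top"):
    im=arm.read_camera(n);cv2.imwrite(f"pics/f{n}.png",im)
    c=(150,160,530,345) if n=="scene" else (130,150,560,330);f=800/(c[2]-c[0])
    S=cv2.resize(im[c[1]:c[3],c[0]:c[2]],None,fx=f,fy=f,interpolation=2)
    for s in hh:
        h=((hull(n,pts("lid",s,[*P["jar",s],hh[s]]))-np.array(c[:2]))*f).astype(np.int32);cv2.polylines(S,[h],True,(255,0,255),1)
    cv2.imwrite(f"pics/f{n}o.png",S)
E
```

```text
clock: 28.4
tool_pos: [0.6096, -0.228, 0.3296]
ee_rot: [0.001, 0.789, -0.614, -0.003]
ft_force: [0.3, 0.9, -0.3]
gripper_width: 0.0498
clock: 29.07
tool_pos: [0.423, -0.4458, 0.3919]
ee_rot: [0.0, 0.789, -0.614, 0.0]
ft_force: [-0.1, -0.5, 0.1]
gripper_width: 0.0502
clock: 29.73
tool_pos: [0.1876, -0.6066, 0.3918]
ee_rot: [0.001, 0.789, -0.615, 0.001]
ft_force: [-0.1, 0.6, 0.5]
gripper_width: 0.0501
```

View pics/fsceneo.png

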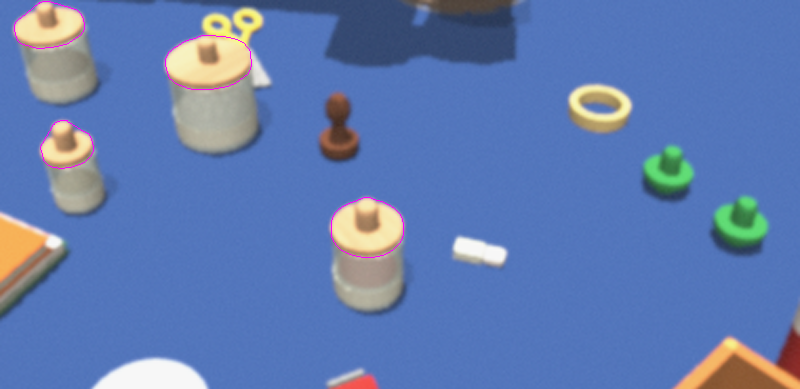

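View pics/ftopo.png

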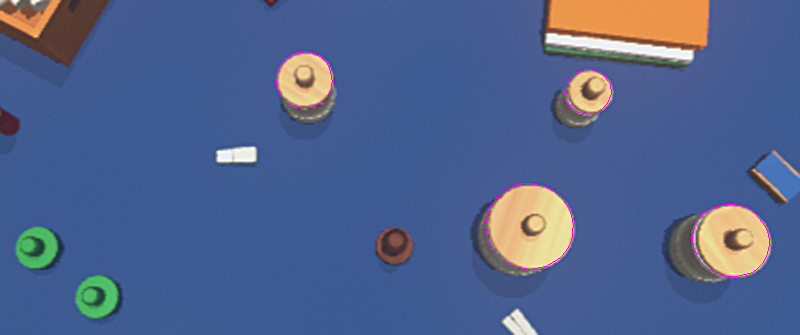

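All four lids fill their home outlines in both views, and the stamp and green pieces are untouched.

```bash
python3 -m inch '[[50,0,0,0,0],[50,0,0,0,0],[50,0,0,0,0]]'; python3 -c "
from cell import arm
print(arm.close_job())"
```

```text
clock: 30.08
tool_pos: [0.1907, -0.6044, 0.3919]
ee_rot: [-0.0, 0.789, -0.614, 0.0]
ft_force: [0.7, 0.6, 0.4]
gripper_width: 0.0499
the job is handed in; nothing more can be done
None
```

All four jars are closed, each with its own wooden lid, and I handed the job in at about 30 s of the 96 s allowed.

- **Placing:** I gripped each lid by its knob and lowered it until it touched the rim. The highest wrist force I read was about 9 N. Contact came within 0.5 mm of the predicted height for each jar, and I released only after contact.
- **Final check:** with the arm clear, all four lids matched their expected seated outlines in both cameras. The jars stood where they were, and the stamp and the green pieces were untouched.
- **Disagreements:**
  - The scene-camera outline of jar_92 merged with the scissors. I took its position from the top camera, and it then matched in both views.
  - The gripper read about 20 mm on the 22 mm knobs. The grips held without visible slip.
  - In the top view, lid_78 looks up to about 0.5 mm off its outline. It sits flat.

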